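# Size a shelf peg in the taper gauge

## Robot

A 6-joint arm with a two-finger parallel gripper is mounted at the origin on the work surface. World frame = base frame: x ahead of the robot, y to its left, z up, the work surface at z = 0. Lengths are in m, angles in rad, forces in N, time in s.
With the tool pointing down it reaches from about 0.35 to 1 m from the base axis. Payload 7.1 kg.
Tool frame: the origin (TCP) lies between the finger pads; the fingertips stand 22 mm ahead of it and the grasp point (between the pads) lies 3 mm ahead of it; x points along the fingers, y is the direction in which the jaws open and shut, and the axes are right-handed (so a half turn about x gives the same grasp; the last joint's range is limited). The gripper opens to 85 mm and grips with 20 to 120 N. Pads are 22 mm wide; open, the fingers measure 114 mm over their backs; the gripper's body (76 mm by 85 mm) begins 54 mm behind the grasp point. The pads swing forward as they close: fully open they stand 13 mm farther back than shut.
Start: joints at [-1.331, 0.423, 1.63, -0, 1.089, -0.019], TCP at [0.16, -0.604, 0.253] pointing down, gripper open.
Joint ranges: [-3, 3], [-0.9, 2.11], [0.09, 2.58], [-1.31, 4.45], [0.11, 2.69], [-2.54, 2.54]. Speed limits (rad/s): [2.39, 2.39, 3.01, 3.14, 3.14, 3.14].

## Interface

Orientations are given as a rotation vector (axis times angle).
In Python, from rig import manip gives the robot as it stands. The module is installed in compiled form; this text tells all that it offers. Calls block until the motion is done:
- manip.move_to(position, orientation): joint-space move of the TCP to a pose.
- manip.servo_line(position, orientation=None, rate=0.15): straight line of the TCP; orientation=None keeps the orientation; rate is the mean speed in m/s.
- manip.set_joints(angles): joint-space move.
- manip.command_gripper(opening, f_grip=None): finger opening in m; f_grip is the grip in N (None keeps the last); returns when the fingers have stopped.
- manip.hold(seconds).
- manip.solve_ik(position, orientation): joint angles nearest the present ones, or None.
- manip.camera(name): name is "side" or "top"; returns a dict with "image" (480x640x3 uint8, red, green, blue), "fx", "fy", "cx", "cy" (pixels), "cam_to_world" (4x4, takes a point from camera to world coordinates). Camera axes: x right, y down, z forward; pixel columns grow to the right and rows downward; lengths in m; the calibration is good to about 2 mm. A picture is of the moment at which its call begins. There is no depth.
A pose or a line that the arm cannot do raises manip.IKError and nothing moves.
- manip.sign_off(): hands the job in, once; it reports no verdict.
Readings, each from a call of its own:
- manip.get_time(): time.
- manip.get_joint_positions(): joint angles.
- manip.get_joint_vel(): joint speeds.
- manip.get_tau(): joint torques, N m.
- manip.get_position(): TCP position.
- manip.get_ee_rot(): TCP orientation.
- manip.get_contact_force(): force on the tool from outside, world axes, zero at the start.
- manip.get_torque(): the same for the moment, N m.
- manip.get_width(): finger opening in m.
Only numpy, scipy, OpenCV 4.12 (cv2) and the standard library are available. Lean on these libraries where they do the work, as an engineer would, in place of code of your own. Each camera call takes 0.05 s, during which the arm holds its last target. There are 200 camera calls.

## Task

Find the size of the wooden peg that stands on the cork coaster: stand it upright in the wide end of the gauge's tapered slot and slide it, gently but firmly, towards the narrow end until it wedges snugly between the cheeks, and let go. Then slide the rider in from the narrow end until its tongue just touches the wedged peg without driving it back, so that the size can be read, and leave both like that; leave the pegs in the box and the breakfast things alone.

Things in the scene. Friction and masses are not known exactly. Their poses are not given: they have to be found in the camera images.
- pega_center (a point): One of three plain wooden pegs, upright cylinders 100 mm tall that look alike but differ in diameter (each is somewhere from 14 to 24 mm; the size is not known beforehand). One stands on the coaster, the other two in the box; which is which changes. The point is its centre, 50 mm above its foot, z along the peg. 20 to 45 g.
- pegb_center (a point): One of three plain wooden pegs, upright cylinders 100 mm tall that look alike but differ in diameter (each is somewhere from 14 to 24 mm; the size is not known beforehand). One stands on the coaster, the other two in the box; which is which changes. The point is its centre, 50 mm above its foot, z along the peg. 20 to 45 g.
- pegc_center (a point): One of three plain wooden pegs, upright cylinders 100 mm tall that look alike but differ in diameter (each is somewhere from 14 to 24 mm; the size is not known beforehand). One stands on the coaster, the other two in the box; which is which changes. The point is its centre, 50 mm above its foot, z along the peg. 20 to 45 g.
- coaster: Round cork coaster, 90 mm across, 5 mm thick, fixed; origin at the centre of its underside. The peg to be sized stands on it, near the middle.
- pegbox_in (a point): Centre of the inner floor (5 mm above the table) of a fixed shallow plywood box, 80 x 130 mm, walls 25 mm high, in which the other two pegs stand. They stay there, standing.
- gauge: Fixed taper gauge: base board 12 mm thick, x = -95 to 175 mm, 90 mm wide, with two 12 mm aluminium cheeks on it, tops 50 mm above the underside, x = -76 to 53 mm. Origin on the slot's centre line, at the underside; x along the slot from wide mouth to narrow end, z up. The slot is open above; its floor is the board's top.
- slot_wide (a point): Point on the slot floor (12 mm above the table) on its centre line, 52 mm towards the mouth from the gauge's origin. The gap across is 31.9 mm here, 19.1 mm at gauge x = 0 and 8.1 mm at x = 45 mm: each upright face leans 7 degrees to the centre line.
- slot_mid (a point): Point on the slot floor above the gauge's origin. A peg wedges with its axis from 27 mm before to 25 mm past it, depending on its size, and stays by friction; a push of 5 to 12 N along the slot wedges it snugly. The taper multiplies the force on the cheeks: keep the push below 13 N.
- rider (a joint): How far the rider has slid from its parked end towards the mouth (gauge -x), in m, 0 to 0.065. It stays where it is left; moving it takes about 2 N, and pushing it against the wedged peg with more than about 3 N beyond that may drive the peg back.
- rider_tip (a point): Middle of the flat tip of the rider's steel tongue (6 mm wide, 22 mm high, level bar lying along the slot's centre line), 37 mm above the gauge's underside. It faces the mouth and touches the peg. At joint value q it is at gauge x = 45 mm - q.
- rider_fin (a point): Grip of the rider: an upright black fin 32 mm along the slot, 16 mm across, the point being at mid-width, 57 mm above the gauge's underside; the fin's top is 79 mm above it and it is free down to 25 mm above it, where a steel foot 46 mm wide begins. It lies 85 mm behind the tongue's tip (gauge +x).
- mug: White ceramic mug, 80 mm across, 92 mm tall, origin under its centre. Leave alone.
- tub: Lidded plastic butter tub 118 x 93 x 62 mm, origin under its centre. Leave alone.
- teaspoon: Steel teaspoon, 135 mm, lying between coaster and box. Leave alone.
- potlid: Aluminium pot lid, 130 mm across, 40 mm tall with its knob, origin under its centre. Leave alone.
- jamjar: Jam jar, 66 mm across, 95 mm tall, origin under its centre. Leave alone.
- eggcup: Egg cup, 48 mm across, 50 mm tall, origin under its centre. Leave alone.
Things that resemble listed ones, but are neither listed nor needed, are in the scene too. What is shaped like the part that bears pegc_center but green is not meant.

How it is judged:
By the outcome, as a careful person would: the job done as asked, in the order asked, and still so for the second after the job is handed in, with the robot touching nothing.
It also fails if it takes over 67 s, if anything falls off the work surface, if the arm or the gripper's body presses on something with over 40 N, if the wrist force passes 120 N, or if a joint passes its speed limit or range.

## Working session

There is one attempt and no reset: what is moved stays moved. The work goes in short steps, each a Python script; the robot and the scene stay as the last script left them, time stands still between calls to the robot, and variables do not carry over. Pictures are saved under pics/ and viewed, about 8 in all and at most 12, crops included, and the job is handed in when it is done.

```bash
mkdir -p pics
cat > h.py <<'E'
import numpy as np, cv2
from rig import manip
def shot(n,f):
    c=manip.camera(n); cv2.imwrite('pics/'+f,c['image'][:,:,::-1]); return c
def ray(c,u,v):
    T=np.array(c['cam_to_world']); d=T[:3,:3]@np.array([(u-c['cx'])/c['fx'],(v-c['cy'])/c['fy'],1]); return T[:3,3],d
def onz(c,u,v,z):
    o,d=ray(c,u,v); return o+d*(z-o[2])/d[2]
def proj(c,p):
    T=np.array(c['cam_to_world']); q=T[:3,:3].T@(np.array(p)-T[:3,3]); return np.array([c['fx']*q[0]/q[2]+c['cx'],c['fy']*q[1]/q[2]+c['cy']])
E
python3 - <<'E'
from h import *
for n in('top','side'):
    c=shot(n,n+'0.png'); print(n,c['fx'],c['cx'],c['cy'],np.round(c['cam_to_world'],3).tolist())
print(manip.get_time(),manip.get_ee_rot(),manip.get_width())
E
```

```text
top 589.1880501236269 327.80458568167074 236.92805700496694 [[-0.025, -0.998, 0.058, 0.471], [-1.0, 0.024, -0.02, 0.018], [0.018, -0.058, -0.998, 1.473], [0.0, 0.0, 0.0, 1.0]]
side 612.7685252571206 325.502523350165 235.57997108380468 [[0.996, -0.057, 0.066, 0.474], [-0.087, -0.58, 0.81, -0.957], [-0.008, -0.813, -0.583, 0.755], [0.0, 0.0, 0.0, 1.0]]
0.1 [ 2.083899    0.27261464 -2.08419348] 0.0855636353060966
```

View pics/top0.png

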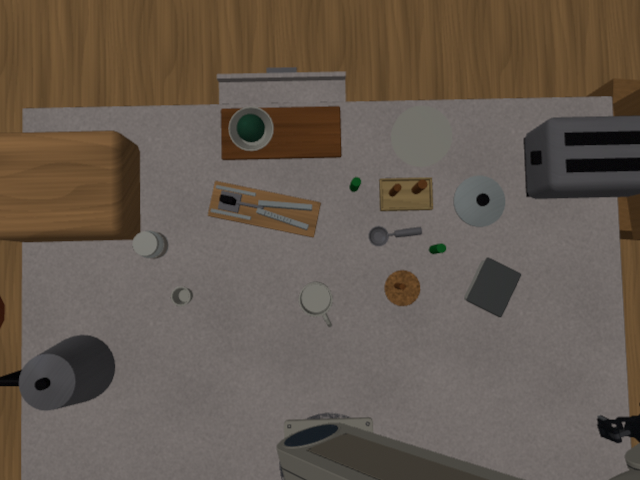

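View pics/side0.png

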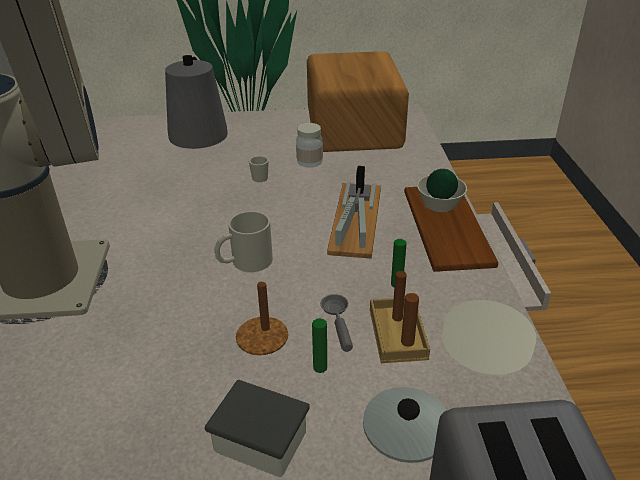

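Top view: the peg to be sized is the brown one on the coaster (top 400,287; side 263,306). Lookalikes are the box pegs (top 395,189 and 419,186) and the green pegs (355,184 and 438,248), none of them wanted. The gauge spans (209–320, 180–236), with its mouth on the right at about (316,215) and the rider's fin at (228,200). Now one close crop to check.

Run:
```python
import cv2, numpy as np
t=cv2.imread('pics/top0.png'); s=cv2.imread('pics/side0.png')
R=lambda im,x,y,w,h,W,H: cv2.resize(im[y:y+h,x:x+w],(W,H),interpolation=cv2.INTER_CUBIC)
a=R(t,202,172,125,70,750,420-0)[:420]
b=R(t,380,265,45,45,180,180); c=R(s,230,270,65,90,130,180); d=R(s,320,160,70,100,126,180)
row=np.zeros((180,750,3),np.uint8); row[:,:180]=b; row[:,190:320]=c; row[:,330:456]=d
o=np.vstack([a,row]); o=cv2.convertScaleAbs(o,alpha=1.5); cv2.imwrite('pics/crop1.png',o)
```

```text
(no output)
```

View pics/crop1.png

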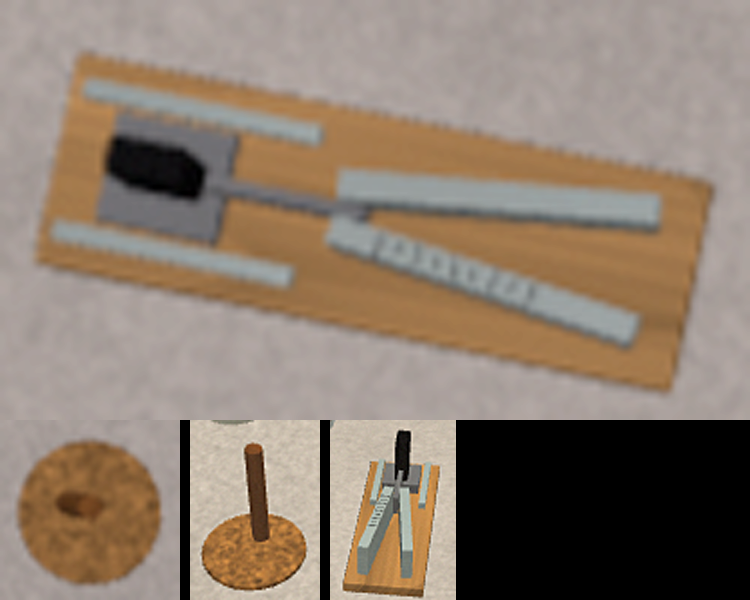

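```bash
cat >> h.py <<'E'
from scipy.spatial.transform import Rotation as Rn
def rot(phi):  # tool x down, tool y (jaw) along world angle phi
    x=np.array([0,0,-1.]); y=np.array([np.cos(phi),np.sin(phi),0]); return Rn.from_matrix(np.c_[x,y,np.cross(x,y)]).as_rotvec()
E
python3 - <<'E'
from h import *
c=manip.camera('top'); s=manip.camera('side')
f=lambda x,y:(x/6+202-.42,y/6+172-.42)
P=[onz(c,*f(*p),.012)[:2] for p in((37,265),(80,52),(713,183),(668,390))]  # (175,+/-45),( -95..)
P=np.array(P); 
L=np.linalg.norm
print('lens',L(P[3]-P[0]),L(P[2]-P[1]),L(P[1]-P[0]),L(P[3]-P[2]))
ex=(P[0]-P[3]+P[1]-P[2]); ex/=L(ex); print('ex',ex,np.arctan2(ex[1],ex[0]))
ey=(np.array([-ex[1],ex[0]])); O=P.mean(0)-ex*.04; print('origin',O)
# cheek corners z=.05 : in gauge coords
for p in((340,172),(661,195),(655,230),(330,220),(637,312),(630,345),(345,205),(328,240)):
    w=onz(c,*f(*p),.05)[:2]-O; print(p,np.round(1e3*np.array([w@ex,w@ey]),1))
for p in((155,167),):
    w=onz(c,*f(*p),.079)[:2]-O; print('fin',np.round(1e3*np.array([w@ex,w@ey]),1))
im=c['image'].astype(int); 
print('coaster', onz(c,380+90/4-.4,265+(512-420)/4-.4,.005))
print('peg top side',onz(s,261.5,285,.105),'peg top in top cam',onz(c,380+92/4-.4,265+(506-420)/4-.4,.105))
print('peg foot side',onz(s,264.8,329,.005),'foot topcam',onz(c,380+62/4,265+(500-420)/4,.005))
E
```

```text
lens 0.2658771375841492 0.26818801815712434 0.09031215997983556 0.08813847246594457
ex [0.22216692 0.97500865] 1.346759953602067
origin [0.62074456 0.106302  ]
(340, 172) [ 53.7 -13.9]
(661, 195) [-75.1 -30.6]
(655, 230) [-75.6 -16.2]
(330, 220) [53.7  6. ]
(637, 312) [-75.1  17.8]
(630, 345) [-75.   31.4]
(345, 205) [49.  -1.2]
(328, 240) [52.8 14.1]
fin [122.1   1.6]
coaster [ 0.42501371 -0.19338598  0.005     ]
peg top side [ 0.4308415  -0.18144273  0.105     ] peg top in top cam [ 0.43155081 -0.18028582  0.105     ]
peg foot side [ 0.42972177 -0.18095143  0.005     ] foot topcam [ 0.43188413 -0.17712755  0.005     ]
```

```bash
cat >> h.py <<'E'
ex=np.array([.22217,.97501]); ey=np.array([-.97501,.22217]); O=np.array([.62074,.1063]); PH=1.34676
def G(x,y,z): return np.r_[O+ex*x+ey*y,z]
def st(*a): print(*a,round(manip.get_time(),2),'p',np.round(manip.get_position(),4),'w',round(manip.get_width(),4),'F',np.round(manip.get_contact_force(),2))
E
python3 - <<'E'
from h import *
for ph in(PH,PH-np.pi):
    for p in([.431,-.1805,.2],[.431,-.1805,.076],G(-.06,0,.09),G(0,0,.083),G(.15,0,.06)):
        q=manip.solve_ik(p,rot(ph)); print(ph,None if q is None else np.round(q,2))
    q=manip.solve_ik(G(.15,0,.06),rot(ph+np.pi/2)); print(None if q is None else np.round(q,2))
r=rot(min(PH,PH-np.pi,key=lambda a:abs((manip.solve_ik([.431,-.1805,.2],rot(a)) if manip.solve_ik([.431,-.1805,.2],rot(a)) is not None else [9]*6)[5])))
st('start')
manip.command_gripper(.05,20)
manip.move_to([.431,-.1805,.2],r); st('above')
manip.servo_line([.431,-.1805,.076],rate=.1); st('down')
shot('side','grasp.png')
manip.command_gripper(0,20); st('closed')
c=shot('side','grasp2.png')
u=proj(c,[.431,-.1805,.076]).astype(int); print(u)
a=cv2.imread('pics/grasp.png');b=cv2.imread('pics/grasp2.png')
k=lambda m:cv2.resize(m[u[1]-70:u[1]+60,u[0]-65:u[0]+65],(400,400))
cv2.imwrite('pics/g12.png',cv2.convertScaleAbs(np.hstack([k(a),k(b)]),alpha=1.5))
E
```

```text
1.34676 [-0.42  0.27  2.01  0.    0.86 -1.77]
1.34676 [-0.42  0.5   2.07 -0.    0.57 -1.77]
1.34676 [ 0.06  0.62  1.75 -0.    0.77 -1.29]
1.34676 [ 0.15  0.65  1.7  -0.    0.78 -1.2 ]
1.34676 [ 0.35  0.76  1.53 -0.    0.85 -1.  ]
None
-1.7948326535897932 [-0.42  0.27  2.01 -0.    0.86  1.37]
-1.7948326535897932 [-0.42  0.5   2.07 -0.    0.57  1.37]
-1.7948326535897932 [ 0.06  0.62  1.75 -0.    0.77  1.85]
-1.7948326535897932 [ 0.15  0.65  1.7  -0.    0.78  1.95]
-1.7948326535897932 [ 0.35  0.76  1.53 -0.    0.85  2.15]
[ 0.35  0.76  1.53 -0.    0.85  0.58]
start 0.2 p [ 0.1599 -0.6039  0.2528] w 0.0853 F [ 0.54  0.53 -0.85]
above 2.48 p [ 0.4312 -0.1811  0.2002] w 0.0499 F [ 1.36 -0.37 -0.27]
down 3.87 p [ 0.4314 -0.1807  0.0765] w 0.05 F [-0.73  0.23 -0.73]
closed 4.32 p [ 0.4312 -0.1806  0.0762] w 0.0141 F [-0.51 -0.25  2.13]
[262 297]
```

View pics/g12.png

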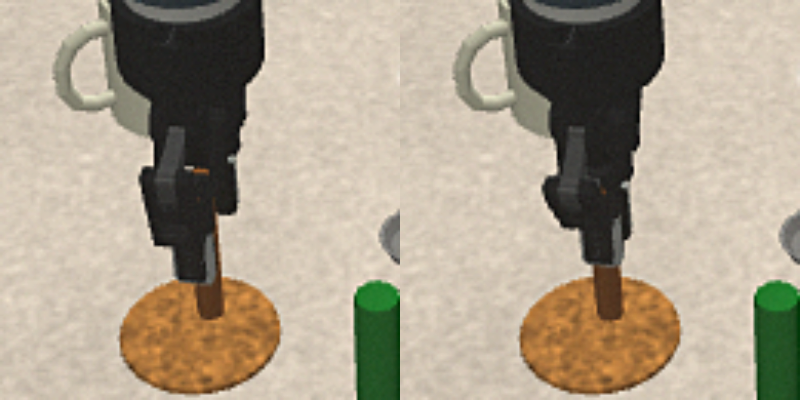

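The jaws hold the peg (width 14.1 mm, upright in the side view). Now to the slot mouth, lower to the floor.

```bash
cat >> h.py <<'E'
def force(n=8):
    a=[]
    for _ in range(n): manip.hold(.02); a.append(manip.get_contact_force())
    a=np.mean(a,0); return np.array([a[:2]@ex,a[:2]@ey,a[2]])
E
python3 - <<'E'
from h import *
r=rot(PH) if manip.get_joint_positions()[5]<0 else rot(PH-np.pi)
manip.servo_line([.431,-.1805,.2],rate=.15); 
manip.move_to(G(-.055,0,.2),r); st('over')
manip.servo_line(G(-.055,0,.09),rate=.12); f0=force(); st('low',f0)
z=.086
while z>.079:
    z-=.0007; manip.servo_line(G(-.055,0,z),rate=.02); f=force(4)-f0
    if f[2]>2.5: break
st('floor',z,f)
s=shot('side','m1.png'); c=shot('top','m1t.png')
a=cv2.imread('pics/m1.png')[150:270,300:420]; b=cv2.imread('pics/m1t.png')[165:245,240:320+40]
cv2.imwrite('pics/m12.png',cv2.convertScaleAbs(np.hstack([cv2.resize(a,(400,400)),cv2.resize(b,(400,267)) if 0 else cv2.resize(b[:, :80],(400,400))]),alpha=1.5))
E
```

```text
over 6.47 p [0.6077 0.0517 0.1995] w 0.0144 F [-0.1  -0.79  0.6 ]
low [ 0.2277318   0.12510726 -0.0468402 ] 7.67 p [0.6091 0.0527 0.0909] w 0.0143 F [ 0.24  0.66 -0.43]
floor 0.08249999999999996 [-0.82193152  1.33764003  6.48826439] 9.38 p [0.6088 0.0527 0.0832] w 0.0145 F [-0.9  -0.22  5.65]
```

View pics/m12.png

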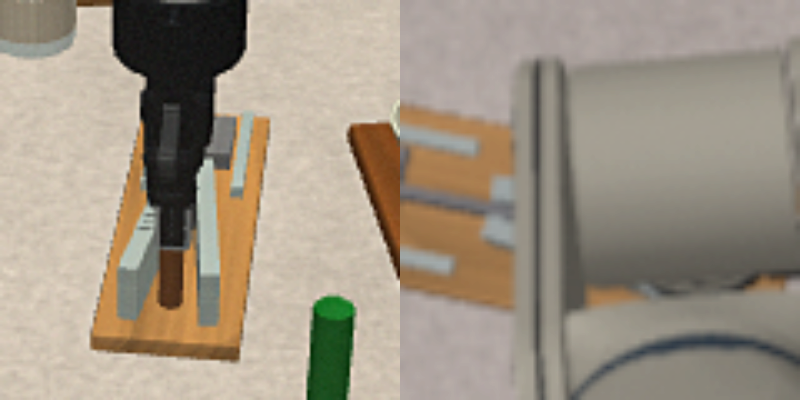

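The peg's foot is between the cheeks, roughly centred (side crop: peg at 170, cheeks' inner faces at about 142 and 198). Now sliding with force watched.

Run:
```python
from h import *
z=.0830
manip.servo_line(G(-.055,0,z),rate=.02)
x,y=-.055,0.
f0=force(); print('f0',f0.round(2))
log=[]
def go(rate): manip.servo_line(G(x,y,z),rate=rate)
while x<.032:
    step=.004 if x<-.004 else (.0015 if x<.013 else .0004)
    x+=step; go(.04); f=force(3); log.append((round(x*1e3,1),round(y*1e3,2),*f.round(1)))
    k=0
    while abs(f[1])>2 and k<4:
        y+=np.clip(f[1]*.00012,-.0006,.0006); go(.03); f=force(3); k+=1; log.append(('  y',round(y*1e3,2),*f.round(1)))
    if f[0]<-7.5: break
    if manip.get_time()>30: break
for l in log: print(*l)
st('end')
w=manip.get_position()[:2]-O; print('tcp gauge',w@ex,w@ey)
```

```text
f0 [-0.26  0.38  4.31]
-51.0 0.0 -1.3 0.3 5.3
-47.0 0.0 -0.8 0.1 5.7
-43.0 0.0 -0.7 -0.0 5.8
-39.0 0.0 -1.5 -0.3 5.8
-35.0 0.0 -1.4 -0.2 5.4
-31.0 0.0 -1.3 0.5 5.8
-27.0 0.0 -1.2 0.6 5.5
-23.0 0.0 -1.5 0.3 5.2
-19.0 0.0 -1.8 -0.0 5.5
-15.0 0.0 -1.4 -0.0 5.9
-11.0 0.0 -1.7 0.3 5.7
-7.0 0.0 -1.7 0.1 5.7
-3.0 0.0 -1.4 0.5 5.7
-1.5 0.0 -2.6 -0.0 5.1
0.0 0.0 -2.6 -0.1 6.1
1.5 0.0 -3.4 0.5 6.6
3.0 0.0 -2.6 0.4 6.1
4.5 0.0 -2.6 0.1 6.0
6.0 0.0 -2.9 -0.1 6.3
7.5 0.0 -3.0 0.2 6.3
9.0 0.0 -2.6 0.5 6.5
10.5 0.0 -3.1 0.5 6.0
12.0 0.0 -2.7 -0.1 6.4
13.5 0.0 -2.9 -0.2 5.8
13.9 0.0 -3.4 -0.4 6.1
14.3 0.0 -4.0 -0.9 5.6
14.7 0.0 -4.3 -1.0 5.2
15.1 0.0 -3.8 -0.6 5.8
15.5 0.0 -3.8 -1.3 5.4
15.9 0.0 -3.9 -0.7 5.7
16.3 0.0 -4.2 -1.4 5.0
16.7 0.0 -3.9 -1.4 5.5
17.1 0.0 -4.0 -1.5 5.5
17.5 0.0 -4.6 -2.0 5.0
  y -0.24 -4.1 -1.6 5.5
17.9 -0.24 -4.4 -1.4 5.4
18.3 -0.24 -5.0 -1.5 5.9
18.7 -0.24 -6.4 -1.9 6.6
19.1 -0.24 -7.0 -1.3 6.9
19.5 -0.24 -8.6 -2.2 6.4
  y -0.51 -8.5 -0.8 7.0
end 22.17 p [0.6255 0.1237 0.0832] w 0.0143 F [-0.34 -8.26  6.71]
tcp gauge 0.01799126597026149 -0.0007711338360608085
```

Run:
```python
from h import *
z=.0830;x=.0195;y=-.0005
for i in range(6):
    x+=.0003; manip.servo_line(G(x,y,z),rate=.03); f=force(4); w=manip.get_position()[:2]-O; print(round(x*1e3,1),f.round(1),round(w@ex*1e3,2))
    if f[0]<-10: break
w0=manip.get_width()
manip.command_gripper(.045); st('open')
manip.servo_line(G(x,y,.2),rate=.2); st('up')
manip.move_to(G(.165,0,.2),manip.get_ee_rot()); st('away')
s=shot('side','w1.png'); c=shot('top','w1t.png')
a=cv2.imread('pics/w1.png')[150:270,290:410]; b=cv2.imread('pics/w1t.png')[165:245,240:320]
cv2.imwrite('pics/w12.png',cv2.convertScaleAbs(np.hstack([cv2.resize(a,(400,400)),cv2.resize(b,(400,400))]),alpha=1.5))
```

```text
19.8 [-9.8 -0.9  7.7] 18.08
20.1 [-9.9 -1.1  8. ] 18.24
20.4 [-11.   -2.    8.7] 18.34
open 23.52 p [0.6255 0.1263 0.0826] w 0.045 F [-0.56  0.54 -0.4 ]
up 24.25 p [0.625  0.126  0.1991] w 0.0454 F [-0.47 -0.02 -0.15]
away 24.88 p [0.6564 0.2677 0.1979] w 0.0451 F [ 0.03 -0.6   0.07]
```

View pics/w12.png

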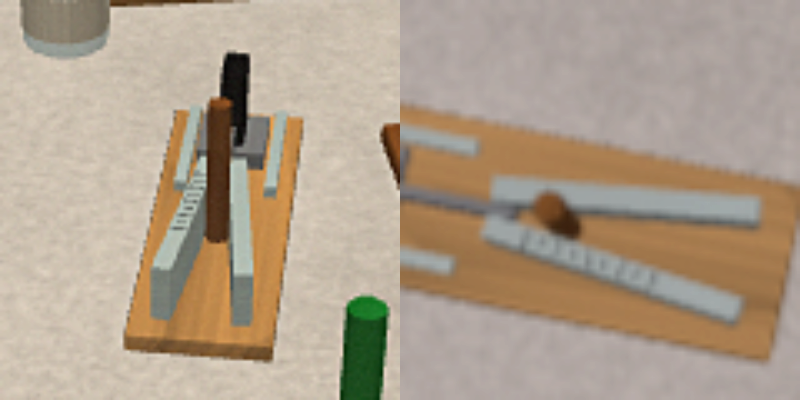

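The peg stands upright, wedged where the numbers predict (gauge x ≈ 18–20 mm). Now the rider, pushed from behind its fin with closed fingers.

Run:
```python
from h import *
r=rot(PH-np.pi/2); z=.060
manip.command_gripper(0,20)
manip.move_to(G(.178,0,.16),r)
manip.servo_line(G(.178,0,z),rate=.15); f0=force(10); st('ready',f0.round(2))
x=.178; log=[]
fr=[]
while x>.120:
    step=.002 if x>.146 else .0005
    x-=step; manip.servo_line(G(x,0,z),rate=.03); f=force(5)-f0
    w=manip.get_position()[:2]-O; log.append((round(x*1e3,1),round(w@ex*1e3,2),*f.round(2)))
    if f[0]>3.6 or abs(f[1])>4 or manip.get_time()>42: break
for l in log: print(*l)
st('stop')
```

```text
ready [-0.05  0.11  0.27] 27.86 p [0.6612 0.2802 0.0615] w 0.0003 F [-0.93 -0.64 -0.57]
176.0 175.96 0.16 -0.21 -0.25
174.0 173.94 0.36 -0.14 -0.33
172.0 171.94 0.04 -0.16 -0.31
170.0 169.95 0.13 -0.21 -0.33
168.0 167.96 -0.65 -0.08 -0.13
166.0 165.98 0.16 -0.12 -0.61
164.0 163.98 -0.1 -0.07 -0.07
162.0 161.95 0.0 -0.17 -0.27
160.0 159.96 0.01 -0.04 -0.36
158.0 157.93 -0.2 0.14 -0.15
156.0 155.95 -0.21 -0.27 -0.58
154.0 153.99 0.47 0.24 -0.18
152.0 152.03 0.93 -0.31 -0.25
150.0 149.86 1.33 -0.28 0.26
148.0 147.86 0.59 0.16 0.21
146.0 145.83 0.9 -0.2 -0.11
145.5 145.54 1.36 -0.19 -0.15
145.0 145.03 1.72 0.59 -0.61
144.5 144.48 2.19 -0.02 -0.66
144.0 143.91 1.81 0.4 -0.01
143.5 143.45 1.67 -0.23 -0.01
143.0 142.96 1.72 0.59 -0.69
142.5 142.45 1.56 0.11 -0.46
142.0 141.93 2.08 0.18 0.0
141.5 141.47 2.03 0.73 -1.14
141.0 140.96 1.67 0.45 -0.35
140.5 140.47 1.72 0.61 -0.82
140.0 139.96 2.09 0.28 -0.59
139.5 139.44 1.72 0.42 -0.46
139.0 138.98 1.63 0.13 -0.49
138.5 138.46 1.65 0.35 -0.48
138.0 138.14 3.2 0.79 -1.2
137.5 138.01 4.95 1.17 -1.13
stop 38.86 p [0.6514 0.2409 0.06  ] w 0.0001 F [ 0.31  4.99 -1.32]
```

Force rose from 1.7 N (sliding) to 3.2, then 4.95 N with the rider at a standstill: touching. By geometry, the tip is at gauge x ≈ 26 mm, which matches the peg's expected flank. Backing off and checking.

Run:
```python
from h import *
manip.servo_line(G(.170,0,.060),rate=.06); manip.servo_line(G(.17,0,.2),rate=.2); manip.move_to(G(.25,-.15,.32),manip.get_ee_rot()); st('off')
s=shot('side','e1.png'); c=shot('top','e1t.png')
a=cv2.imread('pics/e1.png')[165:245,315:395]; b=cv2.imread('pics/e1t.png')[175:225,220:300]
cv2.imwrite('pics/e12.png',cv2.convertScaleAbs(np.hstack([cv2.resize(a,(400,400),interpolation=cv2.INTER_CUBIC),np.vstack([cv2.resize(b,(400,250),interpolation=cv2.INTER_CUBIC),cv2.resize(cv2.imread('pics/e1.png')[150:380],(400,150))])]),alpha=1.5))
# predicted pixels
for n,x,zz in(('pegtop',.0195,.112),('foot',.0195,.012),('tip',.026,.048)):
    p=G(x,0,zz); print(n,'side',((proj(s,p)-[315,165])*5).round(),'top',((proj(c,p)-[220,175])*5).round())
# shift of peg between w1 and e1 (side and top peg-top region)
for n in('','t'):
    A=cv2.imread(f'pics/w1{n}.png',0).astype(np.float32);B=cv2.imread(f'pics/e1{n}.png',0).astype(np.float32)
    u=proj(s if n=='' else c,G(.0195,0,.112)).astype(int); q=np.s_[u[1]-8:u[1]+(30 if n=='' else 10),u[0]-10:u[0]+10]
    print(n,'peg diff mean',np.abs(A[q]-B[q]).mean(),cv2.phaseCorrelate(A[q].copy(),B[q].copy()))
```

```text
off 41.24 p [0.8215 0.3164 0.3169] w 0.0004 F [-1.08 -0.58 -0.28]
pegtop side [203.  77.] top [244. 154.]
foot side [198. 278.] top [261. 176.]
tip side [201. 199.] top [242. 166.]
 peg diff mean 6.103947 ((-0.303444800226897, -0.13604549206105432), 0.9585377815365791)
t peg diff mean 1.8222222 ((-0.24372487455165803, -0.008736459315580092), 1.0402455859714084)
```

View pics/e12.png

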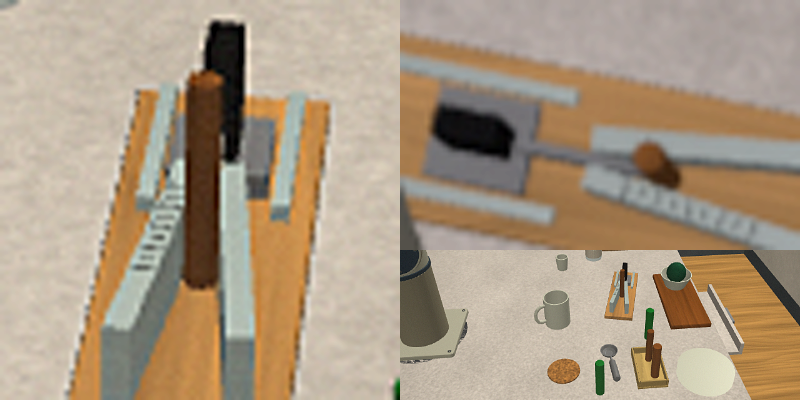

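```bash
python3 -c "
from h import *
manip.sign_off(); print(manip.get_time())"
```

```text
the job is handed in; nothing more can be done
the job is handed in; nothing more can be done
```

The coaster peg is wedged upright in the gauge, with the rider's tongue touching it as far as I can tell. I handed the job in at about 41 s. No verdict was reported.

- **Peg:** the jaws measured it at about 14.1–14.5 mm. I lowered it into the wide end until its foot touched the board, then slid it in. The reading along the slot peaked at 11 N, of which about 3 N was drag from the foot on the floor. It wedged with its axis about 18–20 mm past the gauge origin, which is where a peg of about 14 mm should sit.
- **Rider:** I pushed it from behind the fin with closed fingers. Sliding took about 1.7 N. At the stop the force rose to 3.2 N and then 4.95 N, while the fingers moved only 0.13 mm. The last step was therefore about 3.2 N above sliding, slightly over the 3 N guideline.
- **Last checks:** the final pictures show the peg upright at its predicted pixels. It had shifted 0.3 px or less since wedging, and the top view shows no shift towards the mouth, so it was not driven back. In the top view the tongue reaches the peg. The box pegs still stand, and the breakfast things in view look unmoved.
- **One disagreement:** the tip position worked out from the finger width is gauge x ≈ 26 mm. Counting travel from the first faint force gives up to 31 mm, but that starting point was unclear because the force built up gradually. I trusted the 26 mm figure because it fits the peg's position and the sharp rise in force.

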